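Index the filter selector of a microscope lamp

TASK

Move the filter selector on top of the microscope lamp to its next position: pull the black knob up against its spring until its pin is out of the notch, turn it clockwise (seen from above), and let the spring snap the pin fully down into the next notch, then let go. Do not force the pin against the notched plates, neither down on them nor sideways, and leave the things around the lamp where they are.

Things in the scene. Friction and masses are not known exactly. Their poses are not given: they have to be found in the camera images.
- lamp: white lamp house, a fixed box 170 (its x) x 150 (its y) x 70 mm high; origin at the centre of its underside, z up. The knob's upright axis passes through the origin. On top, round that axis, lie two low aluminium index plates, an inner and an outer ring. The pin must not be pressed on either, down or sideways, with more than 25 N (the spring alone presses about 9 N)
- plate_centre (a point): point on the knob's axis level with the flat tops of both plates, 80 mm above the lamp's origin. Inner plate: radius 30 to 38 mm, fixed. Outer plate: radius 40 to 52 mm, a clamped, adjustable quadrant with the next notch, which lies 0.80 to 1.42 rad clockwise of the first one. Its place differs each time and is not measured: look or feel for it
- first_notch (a point): the first notch, in the inner plate, 34 mm from the axis, level with the plates' tops, 0.80 rad counter-clockwise from the lamp's x. Both notches are open radial slots 7.6 mm wide and 10 mm deep; the pin starts seated in this one
- knob: black wing knob, the part to grasp, from above across its thickness: an upright bar 50 mm long (its x), 16 mm thick (its y), 32 mm tall (top 12 mm above, underside 20 mm below the origin). Origin on the turning axis at the height to grip, 115 mm above the lamp's origin when seated. 25 mm below the origin lies the top of a flat steel arm, 12 mm wide, that runs 54 mm out along +x to the pin
- knob_top (a point): centre of the knob's top, 12 mm above its origin. The knob slides up by at most 14 mm (firm stop) against a spring: 6 N seated, 9 N with the pin on the plates, 11 N fully up; let go, it drops back damped. It turns from the first notch to a stop 1.62 rad clockwise, with 0.08 N m of friction, about 0.1 N m more with the pin riding on a plate
- pin_tip (a point): lowest point of the pin, a level, flat-bottomed radial bar 6 mm wide with rounded edges under the end of the knob's arm; 40.5 mm from the turning axis along the knob's +x, 42.5 mm below the knob's origin. Height above the lamp's origin: 72.5 mm seated in a notch, 80 mm resting on the plates, so a pull of 7.5 mm just frees it
- specimen_jar: small lidded specimen jar, 48 mm across and 62 mm tall, origin at the centre of its underside; a bystander
- slide_carton: carton of microscope slides, 82 x 56 x 36 mm, origin at the centre of its underside; a bystander
- stain_rack: grey divided plastic tray, 100 x 60 x 30 mm, origin at the centre of its underside; a bystander
Things that resemble listed ones, but are neither listed nor needed, are in the scene too. What is shaped like the lamp but pink or red is not meant.

How it is judged (in metres and radians):
On the way, in this order (a step that is already met when the one before it is completed fails the run):
1. the pin is pulled up out of the first notch (z of pin_tip in the frame of lamp above 0.0785 m and y of pin_tip in the frame of lamp above 0.022 m), for 0.05 s.
2. the knob is turned clockwise out of the first notch with the pin up on or above the plates (z of pin_tip in the frame of lamp above 0.0775 m and y of pin_tip in the frame of lamp below 0.018 m), for 0.05 s.
At the end, for the whole second after the job is handed in: the pin is down in the next notch: its tip less than 74.5 mm above the lamp's underside (fully home is 72.5, on the plates is 80) and turned at least 0.6 rad clockwise from the first notch; the things around stand upright where they were; nothing is held (z of pin_tip in the frame of lamp below 0.0745 m and y of pin_tip in the frame of lamp below 0.008 m and angle between each of specimen_jar, slide_carton, stain_rack's own z axis and vertical below 0.2 rad); the robot touches nothing.
It fails at once if the pin is pressed against the index plates with more than 25 N (contact force between knob and lamp above 25 N).
It fails at once if the specimen jar is moved by more than 20 mm (distance of specimen_jar from where it was at the start of the episode above 0.02 m).
It fails at once if the slide carton is moved by more than 20 mm (distance of slide_carton from where it was at the start of the episode above 0.02 m).
It fails at once if the stain rack is moved by more than 20 mm (distance of stain_rack from where it was at the start of the episode above 0.02 m).
It also fails if it takes over 61 s, if anything falls off the work surface, if the arm or the gripper's body presses on something with over 40 N, if the wrist force passes 120 N, or if a joint passes its speed limit or range.

ROBOT

A 6-joint arm with a two-finger parallel gripper is mounted at the origin on the work surface. World frame = base frame: x ahead of the robot, y to its left, z up, the work surface at z = 0. Lengths are in mm, angles in rad, forces in N, time in s.
With the tool pointing down it reaches from about 275 to 1000 mm from the base axis. Payload 8.4 kg.
Tool frame: the origin (TCP) lies on the centre line of the jaws, within the pads' length; the fingertips stand 25 mm ahead of it and the grasp point (between the pads) lies 6 mm ahead of it; z points along the fingers, x is the direction in which the jaws open and shut, and the axes are right-handed (so a half turn about z gives the same grasp; the last joint's range is limited). The gripper opens to 85 mm and grips with 20 to 120 N. Pads are 22 mm wide; open, the fingers measure 114 mm over their backs; the gripper's body (76 mm by 85 mm) begins 54 mm behind the grasp point. The pads swing forward as they close: fully open they stand 13 mm farther back than shut.
Start: joints at [-1.177, 0.353, 1.633, -0, 1.155, -0.002], TCP at [240.965, -576.683, 256.281] pointing down, gripper open.
Joint ranges: [-2.63, 2.63], [-0.92, 2.1], [0.06, 2.66], [-1.3, 4.44], [0, 2.69], [-3.02, 3.02]. Speed limits (rad/s): [2.22, 2.22, 2.79, 3.14, 3.14, 3.14].

INTERFACE

Orientations are given as [roll, pitch, yaw] about the fixed x, y, z axes, in that order (R = Rz(yaw) Ry(pitch) Rx(roll)).
In Python, from rig import r gives the robot as it stands. The module is installed in compiled form; this text tells all that it offers.
- The arm moves only by the tool jog_arm, never from a script. Its argument "deltas" is a list of rows, each an object with "gripper": the gripper command: -1 is fully open, 1 is shut, values between are in proportion; "translation": the shift along the world's x, y, z in units of 10 cm (1.0 is 10 cm), a list of three; "dr": the turn, a rotation vector about the world's x, y, z in units of pi/2 rad (1.0 is pi/2 rad), a list of three. In form: [{"gripper": gripper, "translation": [x, y, z], "dr": [wx, wy, wz]}, ...]. A call has 1 to 12 rows; each row shifts and turns the commanded pose from where the row before left it; what a row does not reach is not made up. A row lasts 1/12 s, in which the tool goes at most 41.7 mm and 7.16 degrees, less where a joint would pass 70% of its speed; a pose out of reach is approached as far as the arm can. A call with a number of a shift or a turn outside -1 to 1 is refused whole. A call with a gripper value outside its range is refused whole. The fingers move at their own pace and stop on an object; "squeeze" is the grip in N (left out, the last holds). Time passes only in rows, so rows that do not move let the fingers close. It gives the time, the measured TCP pose, the force and the opening at its end, in the units of the state.
- r.sense(): the state, without advancing time (a new reading comes with each control period).
- r.grab_frame(name): name is "side" or "top" or "wrist"; returns the picture (420x560x3 uint8, blue, green, red); there is no depth.
- r.calibration(name): a dict with "mtx" (3x3 intrinsics, pixels), "world_from_camera" (4x4, takes a point from camera to world coordinates). Camera axes: x right, y down, z forward; pixel columns grow to the right and rows downward; lengths in mm; the calibration is good to about 2 mm. A picture is of the moment at which its call begins: read the wrist's pose just before it. calibration takes no time and is no camera call; for the wrist camera it gives the pose at the moment of the call.
- r.sign_off(): hands the job in, once; it reports no verdict.
The state is a dict: "clock": time; "qpos": joint angles; "qvel": joint speeds; "joint_efforts": joint torques, N m; "eef_pos": TCP position; "tcp_rot": TCP orientation; "contact_force": force on the tool from outside, world axes, zero at the start; "wrist_torque": the same for the moment, N m; "opening": opening from 0.0 (shut) to 1.0 (fully open).
Only numpy, scipy, OpenCV 4.12 (cv2) and the standard library are available. Lean on these libraries where they do the work, as an engineer would, in place of code of your own. Each camera call takes 0.05 s, during which the arm holds its last target. There are 200 camera calls.

## Working session

There is one attempt and no reset: what is moved stays moved. The work goes in short steps, Python scripts to look and compute and a tool call to move; the robot and the scene stay as the last step left them, time stands still between calls to the robot, and variables do not carry over. Pictures are saved under pics/ and viewed, about 8 in all and at most 12, crops included, and the job is handed in when it is done.

Besides the shell and the picture viewer there is one more tool, called after ">>>" as name([rows], argument=value, ...), one row to a line, values as JSON. jog_arm: Moves the arm, as the interface text tells. Shifts and turns lie within -1 to 1; 1 stands for 10 cm of shift or pi/2 rad of turn. Its arguments: {"type":"object","properties":{"deltas":{"type":"array"},"squeeze":{"type":"number"}},"required":["deltas"]}

```bash
mkdir -p pics
cat > h.py <<'E'
import numpy as np, cv2
from rig import r
def ray(name,u,v,z):
    c=r.calibration(name); T=np.array(c["world_from_camera"]); K=np.array(c["mtx"])
    d=T[:3,:3]@np.linalg.inv(K)@np.array([u,v,1.]); o=T[:3,3]
    return o+d*(z-o[2])/d[2]
def proj(name,p):
    c=r.calibration(name); T=np.linalg.inv(np.array(c["world_from_camera"])); K=np.array(c["mtx"])
    q=K@(T[:3,:3]@np.array(p,float)+T[:3,3]); return q[:2]/q[2]
E
python3 - <<'E'
from h import *
a=r.grab_frame("top");b=r.grab_frame("side")
cv2.imwrite("pics/t0.png",a);cv2.imwrite("pics/s0.png",b)
print(r.sense())
for n in("top","side"):print(r.calibration(n))
E
```

```text
{'clock': 0.1, 'qpos': array([-1.17739495e+00,  3.53582554e-01,  1.63410213e+00,  1.09861097e-05,
        1.15520560e+00, -2.37993436e-03]), 'qvel': array([-0.00023562, -0.00197395, -0.00102426,  0.0009793 ,  0.00175436,
       -0.00068383]), 'joint_efforts': array([-2.27367582e-04, -6.06354690e+01, -3.42818069e+01, -3.86593285e-05,
        3.87981359e-03, -8.75700835e-06]), 'eef_pos': array([ 240.80835599, -576.28855501,  255.61632126]), 'tcp_rot': array([-3.14157952e+00,  1.29759829e-03, -1.17501945e+00]), 'contact_force': array([-0.14683173,  0.9931105 , -0.01811486]), 'wrist_torque': array([ 0.01978985, -0.05382835, -0.01418909]), 'opening': 0.9965840222908623}
{'mtx': array([[438.83161518,   0.        , 275.46066502],
       [  0.        , 438.83161518, 215.92149283],
       [  0.        ,   0.        ,   1.        ]]), 'world_from_camera': array([[-1.94712379e-02, -9.94470072e-01,  1.03199552e-01,
         4.61563071e+02],
       [-9.99712799e-01,  2.08076947e-02,  1.18894307e-02,
         3.77318492e+01],
       [-1.39710278e-02, -1.02938411e-01, -9.94589611e-01,
         9.17709716e+02],
       [ 0.00000000e+00,  0.00000000e+00,  0.00000000e+00,
         1.00000000e+00]])}
{'mtx': array([[415.00633772,   0.        , 278.04059151],
       [  0.        , 415.00633772, 203.71979341],
       [  0.        ,   0.        ,   1.        ]]), 'world_from_camera': array([[-8.41741078e-01, -2.86519437e-01,  4.57579030e-01,
         1.94401138e+02],
       [-5.39341612e-01,  4.84164165e-01, -6.88981630e-01,
         5.94408109e+02],
       [-2.41367405e-02, -8.26735552e-01, -5.62072721e-01,
         5.59100121e+02],
       [ 0.00000000e+00,  0.00000000e+00,  0.00000000e+00,
         1.00000000e+00]])}
```

View pics/t0.png

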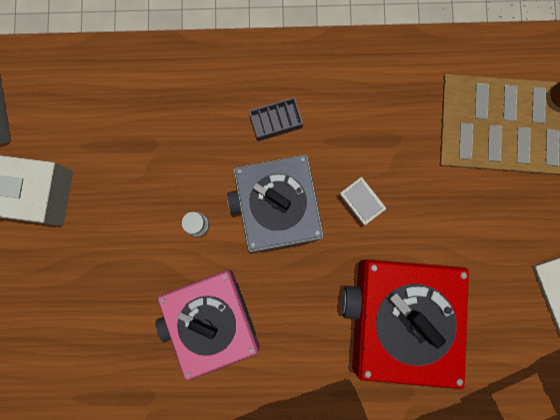

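View pics/s0.png

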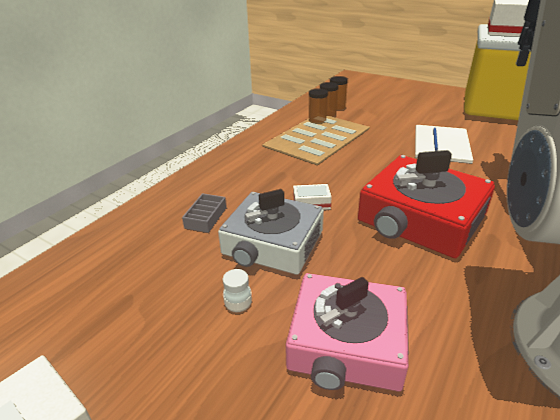

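The top view shows the target lamp at about (278,202), with its pin up-left at (257,189). The jar is at (194,223), the rack at (276,118) and the carton at (362,201). The pink and red lamps are decoys.

Run:
```python
from h import *
a=cv2.imread("pics/t0.png")
c=a[150:260,220:335]
cv2.imwrite("pics/t0c.png",cv2.resize(c,None,fx=5.2,fy=5.2,interpolation=cv2.INTER_CUBIC))
```

```text
(no output)
```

View pics/t0c.png

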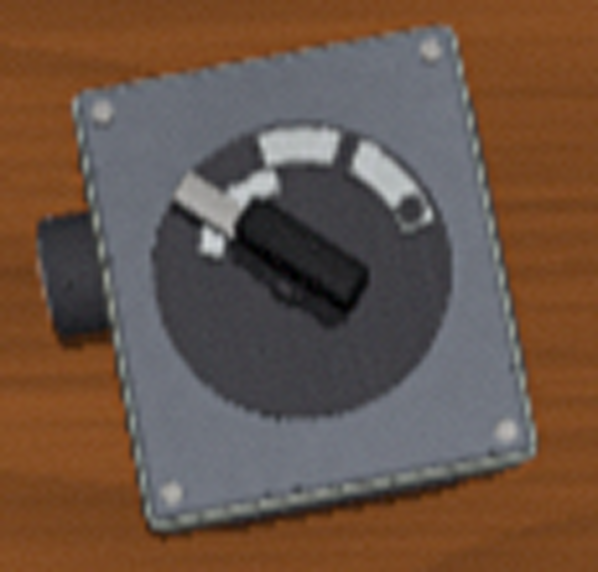

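The crop shows the lid screws at (103,112), (431,50), (507,430) and (172,492). The gap in the outer plate, which is the next notch, is at about (347,152).

Run:
```python
from h import *
f=lambda x,y,z:ray("top",220+(x+.5)/5.2-.5,150+(y+.5)/5.2-.5,z)
S=np.array([f(*p,70) for p in[(103,112),(431,50),(507,430),(172,492)]])
C=S.mean(0)[:2];print(S.round(1),C)
v=(S[0]+S[1]-S[2]-S[3])[:2];w=(S[0]+S[3]-S[1]-S[2])[:2]
yx=np.arctan2(v[1],v[0]);yy=np.arctan2(w[1],w[0])-np.pi/2;print("yaw",yx,yy)
yaw=(yx+yy)/2
print("disc",f(302,271,70))
ta=[f(x,y,127) for x,y in[(262,203),(368,268),(348,310),(243,240)]]
print("knobtop",np.mean(ta,0)); d=(ta[0]+ta[3]-ta[1]-ta[2]);ka=np.arctan2(d[1],d[0]);print("knob ang rel",ka-yaw)
n=f(347,152,80)[:2]-C;print("notch",np.hypot(*n),np.arctan2(n[1],n[0])-yaw)
for q in[(335,160),(342,130),(353,178),(360,145)]:
  n=f(*q,80)[:2]-C;print(q,np.hypot(*n),np.arctan2(n[1],n[0])-yaw)
p=f(190,190,90)[:2]-C;print("armend",np.hypot(*p),np.arctan2(p[1],p[0])-yaw)
```

```text
[[639.5 117.   70. ]
 [660.5  -7.5  70. ]
 [516.1 -32.   70. ]
 [495.5  92.9  70. ]] [577.89834536  42.62792971]
yaw 0.16682773287055147 0.165168299953105
disc [577.26480296  43.01268354  70.        ]
knobtop [575.04551504  41.44085895 127.        ]
knob ang rel 0.8102982916489707
notch 45.722872915597684 -0.5544507978068006
(335, 160) 41.42009436088556 -0.47986773153416173
(342, 130) 53.02811464591544 -0.46536434821063466
(353, 178) 37.78545318919565 -0.7030586540756378
(360, 145) 50.051472027477786 -0.6258547109870687
armend 49.23421465561385 0.8112175250346955
```

>>> jog_arm([
  {"gripper": -1,"translation": [0.14,0.258,0],"dr": [0,0,0.0151]},
  {"gripper": -1,"translation": [0.14,0.258,0],"dr": [0,0,0.0151]},
  {"gripper": -1,"translation": [0.14,0.258,0],"dr": [0,0,0.0151]},
  {"gripper": -1,"translation": [0.14,0.258,0],"dr": [0,0,0.0151]},
  {"gripper": -1,"translation": [0.14,0.258,0],"dr": [0,0,0.0151]},
  {"gripper": -1,"translation": [0.14,0.258,0],"dr": [0,0,0.0151]},
  {"gripper": -1,"translation": [0.14,0.258,0],"dr": [0,0,0.0151]},
  {"gripper": -1,"translation": [0.14,0.258,0],"dr": [0,0,0.0151]},
  {"gripper": -1,"translation": [0.14,0.258,0],"dr": [0,0,0.0151]},
  {"gripper": -1,"translation": [0.14,0.258,0],"dr": [0,0,0.0151]},
  {"gripper": -1,"translation": [0.14,0.258,0],"dr": [0,0,0.0151]},
  {"gripper": -1,"translation": [0.14,0.258,0],"dr": [0,0,0.0151]},
], squeeze=40)

```text
clock: 1.1
eef_pos: [409.2, -265.6, 256.1]
tcp_rot: [3.141, 0.0, -0.889]
contact_force: [0.6, 0.1, 0.1]
opening: 1.001
```

>>> jog_arm([
  {"gripper": -1,"translation": [0.14,0.258,0],"dr": [0,0,0.0151]},
  {"gripper": -1,"translation": [0.14,0.258,0],"dr": [0,0,0.0151]},
  {"gripper": -1,"translation": [0.14,0.258,0],"dr": [0,0,0.0151]},
  {"gripper": -1,"translation": [0.14,0.258,0],"dr": [0,0,0.0151]},
  {"gripper": -1,"translation": [0.14,0.258,0],"dr": [0,0,0.0151]},
  {"gripper": -1,"translation": [0.14,0.258,0],"dr": [0,0,0.0151]},
  {"gripper": -1,"translation": [0.14,0.258,0],"dr": [0,0,0.0151]},
  {"gripper": -1,"translation": [0.14,0.258,0],"dr": [0,0,0.0151]},
  {"gripper": -1,"translation": [0.14,0.258,0],"dr": [0,0,0.0151]},
  {"gripper": -1,"translation": [0.14,0.258,0],"dr": [0,0,0.0151]},
  {"gripper": -1,"translation": [0.14,0.258,0],"dr": [0,0,0.0151]},
  {"gripper": -1,"translation": [0.14,0.258,0],"dr": [0,0,0.0151]},
  {"gripper": -1,"translation": [0,0,0],"dr": [0,0,0]},
])

```text
$.deltas: bad value
```

>>> jog_arm([
  {"gripper": -1,"translation": [0.15,0.28,0],"dr": [0,0,0.0165]},
  {"gripper": -1,"translation": [0.15,0.28,0],"dr": [0,0,0.0165]},
  {"gripper": -1,"translation": [0.15,0.28,0],"dr": [0,0,0.0165]},
  {"gripper": -1,"translation": [0.15,0.28,0],"dr": [0,0,0.0165]},
  {"gripper": -1,"translation": [0.15,0.28,0],"dr": [0,0,0.0165]},
  {"gripper": -1,"translation": [0.15,0.28,0],"dr": [0,0,0.0165]},
  {"gripper": -1,"translation": [0.15,0.28,0],"dr": [0,0,0.0165]},
  {"gripper": -1,"translation": [0.15,0.28,0],"dr": [0,0,0.0165]},
  {"gripper": -1,"translation": [0.15,0.28,0],"dr": [0,0,0.0165]},
  {"gripper": -1,"translation": [0.15,0.28,0],"dr": [0,0,0.0165]},
  {"gripper": -1,"translation": [0.15,0.28,0],"dr": [0,0,0.0165]},
  {"gripper": -1,"translation": [0,0,0],"dr": [0,0,0]},
])

```text
clock: 2.1
eef_pos: [576.1, 45.1, 256.1]
tcp_rot: [-3.139, -0.0, -0.601]
contact_force: [-0.3, 0.0, 0.9]
opening: 1.001
```

Run:
```python
from h import *
s=r.sense();print(s["eef_pos"],s["tcp_rot"],s["qpos"],s["contact_force"],s["wrist_torque"])
a=r.grab_frame("wrist");cv2.imwrite("pics/w1.png",a)
for p in[(577.5,42.5,127),(577.5,42.5,80)]:print(proj("wrist",p))
np.savez("w1.npz",**r.calibration("wrist"))
```

```text
[576.05093581  45.13105001 256.05759288] [-3.13944159e+00 -1.23531037e-04 -6.01154221e-01] [0.07470967 0.27966386 1.73778051 0.00177627 1.12270689 0.67509535] [-0.33994604  0.0235388   0.85354048] [0.01902226 0.00750794 0.01151643]
[283.17020283 215.93600808]
[282.73411682 197.68710423]
```

View pics/w1.png

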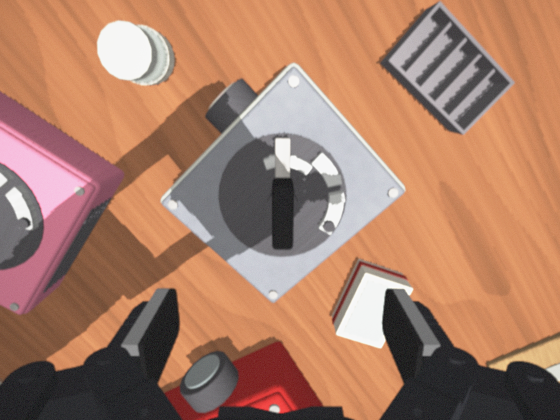

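The wrist view shows the knob upright at about (283,213), so the yaw is aligned. The outer plate lies to its upper right, and the notch is near (332,180). I'll enlarge that part.

Run:
```python
from h import *
a=cv2.imread("pics/w1.png")
cv2.imwrite("pics/w1c.png",cv2.resize(a[125:265,210:360],None,fx=4,fy=4,interpolation=cv2.INTER_CUBIC))
for p in[(293.5,79),(397,193),(273,296),(171,205)]:print(ray("wrist",*p,70).round(1))
```

```text
[637.7 115.4  70. ]
[660.3 -12.8  70. ]
[512.5 -36.1  70. ]
[491.   90.3  70. ]
```

View pics/w1c.png

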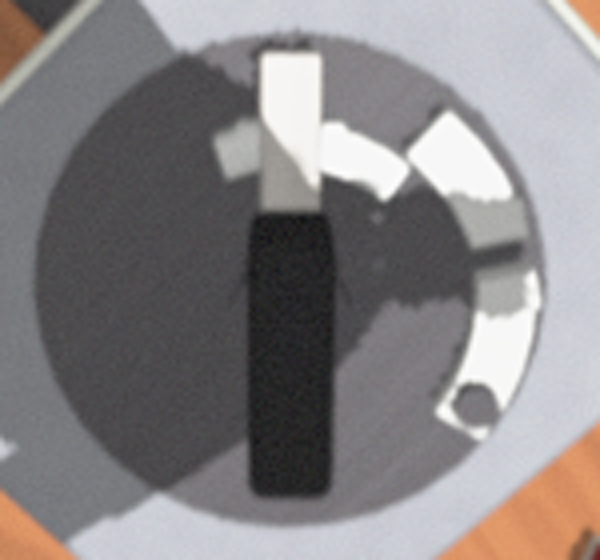

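Run:
```python
from h import *
f=lambda x,y,z:ray("wrist",210+(x+.5)/4-.5,125+(y+.5)/4-.5,z)[:2]
S=np.array([ray("wrist",*p,70)[:2] for p in[(293.5,79),(397,193),(273,296),(171,205)]])
C=S.mean(0);print("C",C,"disc",f(291,279,70))
v=S[0]+S[1]-S[2]-S[3];w=S[0]+S[3]-S[1]-S[2]
print(np.arctan2(v[1],v[0]),np.arctan2(w[1],w[0])-np.pi/2)
yaw=(np.arctan2(v[1],v[0])+np.arctan2(w[1],w[0])-np.pi/2)/2
k=np.mean([f(*p,127) for p in[(250,213),(332,213),(330,495),(250,495)]],0);print("knobtop",k)
ae=f(291,54,90);ab=f(291,210,90);d=ae-ab;print("arm ang",np.arctan2(d[1],d[0]),"rel",np.arctan2(d[1],d[0])-yaw, np.hypot(*(ae-C)))
for q in[(497,252),(475,256),(520,247)]:
  for c in (C,f(291,279,70)):
    n=f(*q,80)-c;print(q,np.hypot(*n),np.arctan2(n[1],n[0])-yaw, np.arctan2(d[1],d[0])-np.arctan2(n[1],n[0]))
```

```text
C [575.36731112  39.18231639] disc [577.34589645  42.71055616]
0.16278163921572408 0.17145091357759434
knobtop [577.64482768  43.89347295]
arm ang 0.9705823256961938 rel 0.8034660492995347 54.75897945813853
(497, 252) 44.5509118024141 -0.47997730187308435 1.283443351172619
(497, 252) 43.93367306740901 -0.5703714565390561 1.3738375058385908
(475, 256) 39.92755742583502 -0.46806521467160467 1.2715312639711394
(475, 256) 39.283479787963536 -0.5689444826008809 1.3724105319004156
(520, 247) 49.42029326081488 -0.4865471570933067 1.2900132063928413
(520, 247) 48.811559243173505 -0.567992675249117 1.3714587245486518
```

>>> jog_arm([
  {"gripper": -1,"translation": [0.013,-0.023,-0.15],"dr": [0,0,0]},
  {"gripper": -1,"translation": [0,0,-0.15],"dr": [0,0,0]},
  {"gripper": -1,"translation": [0,0,-0.15],"dr": [0,0,0]},
  {"gripper": -1,"translation": [0,0,-0.15],"dr": [0,0,0]},
  {"gripper": -1,"translation": [0,0,-0.15],"dr": [0,0,0]},
  {"gripper": -1,"translation": [0,0,-0.15],"dr": [0,0,0]},
  {"gripper": -1,"translation": [0,0,-0.15],"dr": [0,0,0]},
  {"gripper": -1,"translation": [0,0,-0.15],"dr": [0,0,0]},
  {"gripper": -1,"translation": [0,0,-0.15],"dr": [0,0,0]},
  {"gripper": -1,"translation": [0,0,0],"dr": [0,0,0]},
  {"gripper": -0.2,"translation": [0,0,0],"dr": [0,0,0]},
  {"gripper": 0.3,"translation": [0,0,0],"dr": [0,0,0]},
], squeeze=40)

```text
clock: 3.15
eef_pos: [575.4, 38.1, 122.0]
tcp_rot: [-3.141, -0.0, -0.606]
contact_force: [-0.2, 0.7, 0.1]
opening: 0.75
```

>>> jog_arm([
  {"gripper": 0.4,"translation": [0,0,0],"dr": [0,0,0]},
  {"gripper": 0.5,"translation": [0,0,0],"dr": [0,0,0]},
  {"gripper": 0.5,"translation": [0,0,0],"dr": [0,0,0]},
  {"gripper": 0.5,"translation": [0,0,0],"dr": [0,0,0]},
])

```text
clock: 3.48
eef_pos: [575.5, 38.7, 121.8]
tcp_rot: [-3.141, -0.001, -0.605]
contact_force: [-1.1, -0.2, 0.0]
opening: 0.25
```

Run:
```python
from h import *
a=r.grab_frame("wrist");cv2.imwrite("pics/w2.png",a)
print(r.sense()["eef_pos"],proj("wrist",(577,42.3,127)))
```

```text
[575.41328083  38.6576757  121.67415126] [276.74495431 328.42946318]
```

View pics/w2.png

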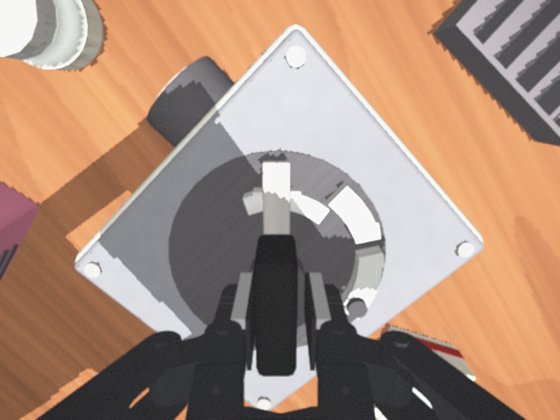

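The jaws straddle the knob, whose top runs from about (276,236) to (277,376). The screws are at (296,56), (465,249), (263,403) and (92,270), and the notch is at about (369,245).

Run:
```python
from h import *
g=lambda u,v,z:ray("wrist",u,v,z)[:2]
S=np.array([g(*p,70) for p in[(296,56),(465,249),(263,404),(92,270)]]);C=S.mean(0)
v=S[0]+S[1]-S[2]-S[3];w=S[0]+S[3]-S[1]-S[2];y=[np.arctan2(v[1],v[0]),np.arctan2(w[1],w[0])-np.pi/2]
print("C",C,S.round(1).tolist(),y)
a,b=g(276,236,127),g(277,376,127);print("knob",(a+b)/2,np.hypot(*(a-b)),np.arctan2(*(a-b)[::-1]))
for q in[(360,248),(369,245),(379,241)]:
  for c in(C,(a+b)/2):
    n=g(*q,80)-c;print(np.hypot(*n),np.arctan2(n[1],n[0]), .80+np.mean(y)-np.arctan2(n[1],n[0]))
```

```text
C [576.63117676  42.64660443] [[638.7, 117.2], [659.4, -7.3], [514.6, -31.9], [493.9, 92.7]] [np.float64(0.167885788056626), np.float64(0.1645750707132998)]
knob [581.16544377  48.41012991] 58.6322935907803 0.9682232929079544
41.70940300465286 -0.33682689914690594 1.303057328531869
39.94195998811763 -0.5114198569937831 1.4776502863787462
46.181756777656055 -0.32819311668600165 1.2944235460709645
44.29080280392924 -0.485017670061723 1.451248099446686
51.19182331680006 -0.3137593173474816 1.2799897467324446
49.14197103316513 -0.4542559811197868 1.4204864105047497
```

Run:
```python
from h import *
a=cv2.imread("pics/w2.png")
c=cv2.resize(a[165:325,310:400],None,fx=3.7,fy=3.7,interpolation=cv2.INTER_CUBIC)
t=cv2.imread("pics/t0.png");d=cv2.resize(t[168:202,260:310],None,fx=9,fy=9,interpolation=cv2.INTER_CUBIC)
o=np.zeros((592,800,3),np.uint8);o[:c.shape[0],:c.shape[1]]=c;o[:d.shape[0],345:345+d.shape[1]]=d
cv2.imwrite("pics/z.png",o)
```

```text
(no output)
```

View pics/z.png

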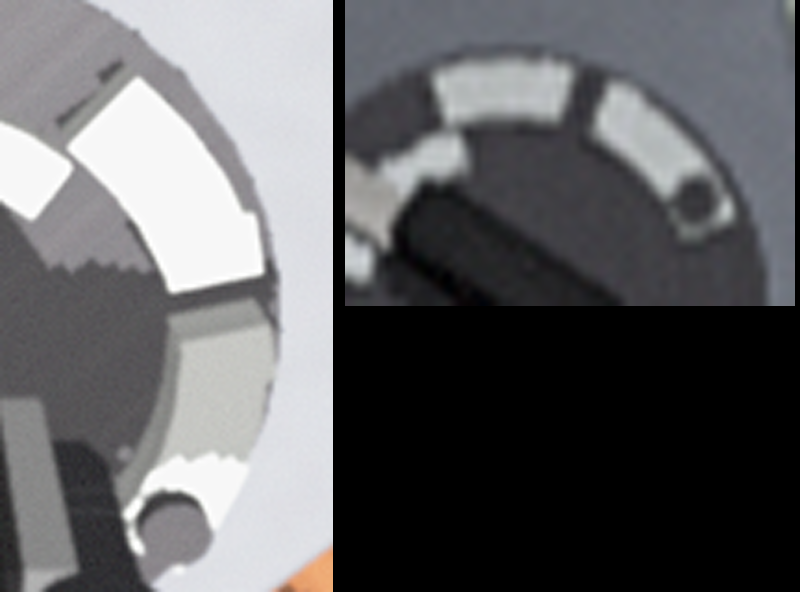

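The zoom shows the slot's top edges clearly. In the left panel they run (172,294)-(263,273) and (180,343)-(270,322). In the right panel they run (568,122)-(578,68) and (594,130)-(612,82).

Run:
```python
from h import *
L=lambda x,y:ray("wrist",310+(x+.5)/3.7-.5,165+(y+.5)/3.7-.5,80)[:2]
R=lambda x,y:ray("top",260+(x-345+.5)/9-.5,168+(y+.5)/9-.5,80)[:2]
for nm,c,yw,P in(("w",np.array([576.6,42.65]),.1662,[L(172,294),L(263,273),L(180,343),L(270,322)]),("t",np.array([577.9,42.6]),.166,[R(568,122),R(578,68),R(594,130),R(612,82)])):
  ang=[.8+yw-np.arctan2(*(p-c)[::-1]) for p in P]; rad=[np.hypot(*(p-c)) for p in P]
  print(nm,np.round(ang,3),np.round(rad,1)); 
  m=[(P[0]+P[2])/2-c,(P[1]+P[3])/2-c];print([.8+yw-np.arctan2(q[1],q[0]) for q in m], np.hypot(*(P[0]-P[2])),.8+yw-np.arctan2(*(m[1]-m[0])[::-1]))
```

```text
w [1.241 1.259 1.419 1.395] [40.4 52.3 40.2 52.1]
[np.float64(1.3295678868113605), np.float64(1.3270981002468467)] 7.167443236072851 1.318766202774015
t [1.304 1.273 1.448 1.426] [40.2 52.1 40.7 51.8]
[np.float64(1.3767830032291837), np.float64(1.3491527088096453)] 5.852647989839062 1.252293627084927
```

>>> jog_arm([
  {"gripper": 0.5,"translation": [0.019,0.04,0],"dr": [0,0,0]},
  {"gripper": 0.5,"translation": [0,0,0],"dr": [0,0,0]},
  {"gripper": 1,"translation": [0,0,0],"dr": [0,0,0]},
  {"gripper": 1,"translation": [0,0,0],"dr": [0,0,0]},
  {"gripper": 1,"translation": [0,0,0],"dr": [0,0,0]},
  {"gripper": 1,"translation": [0,0,0],"dr": [0,0,0]},
], squeeze=45)

```text
clock: 4.03
eef_pos: [576.8, 43.4, 121.5]
tcp_rot: [-3.141, 0.001, -0.605]
contact_force: [-3.0, 4.4, 4.9]
opening: 0.18
```

>>> jog_arm([
  {"gripper": 1,"translation": [0,0,0.015],"dr": [0,0,0]},
  {"gripper": 1,"translation": [0,0,0.015],"dr": [0,0,0]},
  {"gripper": 1,"translation": [0,0,0.015],"dr": [0,0,0]},
  {"gripper": 1,"translation": [0,0,0],"dr": [0,0,0]},
  {"gripper": 1,"translation": [0,0,0],"dr": [0,0,0]},
])

```text
clock: 4.45
eef_pos: [576.7, 43.4, 124.9]
tcp_rot: [-3.141, 0.001, -0.605]
contact_force: [2.0, 6.2, -8.5]
opening: 0.18
```

>>> jog_arm([
  {"gripper": 1,"translation": [0,0,0.015],"dr": [0,0,0]},
  {"gripper": 1,"translation": [0,0,0.015],"dr": [0,0,0]},
  {"gripper": 1,"translation": [0,0,0.015],"dr": [0,0,0]},
  {"gripper": 1,"translation": [0,0,0.015],"dr": [0,0,0]},
  {"gripper": 1,"translation": [0,0,0.012],"dr": [0,0,0]},
  {"gripper": 1,"translation": [0,0,0],"dr": [0,0,0]},
  {"gripper": 1,"translation": [0,0,0],"dr": [0,0,0]},
])

```text
clock: 5.03
eef_pos: [576.7, 43.4, 131.8]
tcp_rot: [-3.141, 0.002, -0.605]
contact_force: [2.6, 6.4, -11.4]
opening: 0.179
```

Run:
```python
from h import *
a=r.grab_frame("wrist");cv2.imwrite("pics/w3.png",a)
s=r.sense();print(s["eef_pos"],s["contact_force"],s["wrist_torque"])
```

```text
[576.70156279  43.36311197 131.81937531] [  2.60147469   5.84777363 -10.43807336] [ 0.8857698  -0.38336253  0.05009762]
```

View pics/w3.png

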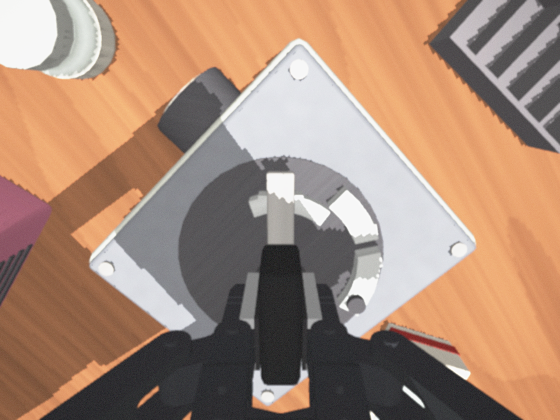

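The knob rose with the gripper: the lift is about 10 mm and the pull about 11 N. Next I'll turn it clockwise.

>>> jog_arm([
  {"gripper": 1,"translation": [0,0,0],"dr": [0,0,-0.03]},
  {"gripper": 1,"translation": [0,0,0],"dr": [0,0,-0.05]},
  {"gripper": 1,"translation": [0,0,0],"dr": [0,0,-0.05]},
  {"gripper": 1,"translation": [0,0,0],"dr": [0,0,-0.05]},
  {"gripper": 1,"translation": [0,0,0],"dr": [0,0,-0.05]},
  {"gripper": 1,"translation": [0,0,0],"dr": [0,0,-0.05]},
  {"gripper": 1,"translation": [0,0,0],"dr": [0,0,-0.05]},
  {"gripper": 1,"translation": [0,0,0],"dr": [0,0,-0.05]},
  {"gripper": 1,"translation": [0,0,0],"dr": [0,0,0]},
])

```text
clock: 5.83
eef_pos: [577.3, 42.7, 132.0]
tcp_rot: [3.141, -0.0, -1.206]
contact_force: [3.9, 1.1, -11.1]
opening: 0.183
```

>>> jog_arm([
  {"gripper": 1,"translation": [0,0,0],"dr": [0,0,-0.05]},
  {"gripper": 1,"translation": [0,0,0],"dr": [0,0,-0.05]},
  {"gripper": 1,"translation": [0,0,0],"dr": [0,0,-0.05]},
  {"gripper": 1,"translation": [0,0,0],"dr": [0,0,-0.05]},
  {"gripper": 1,"translation": [0,0,0],"dr": [0,0,-0.05]},
  {"gripper": 1,"translation": [0,0,0],"dr": [0,0,-0.05]},
  {"gripper": 1,"translation": [0,0,0],"dr": [0,0,-0.05]},
  {"gripper": 1,"translation": [0,0,0],"dr": [0,0,-0.05]},
  {"gripper": 1,"translation": [0,0,0],"dr": [0,0,-0.04]},
  {"gripper": 1,"translation": [0,0,0],"dr": [0,0,0]},
  {"gripper": 1,"translation": [0,0,0],"dr": [0,0,0]},
])

```text
clock: 6.75
eef_pos: [577.3, 41.7, 132.3]
tcp_rot: [-3.141, -0.001, -1.891]
contact_force: [4.2, -4.7, -10.7]
opening: 0.178
```

Run:
```python
from h import *
s=r.sense();print(s["eef_pos"],s["tcp_rot"],s["contact_force"],s["wrist_torque"])
a=r.grab_frame("wrist");cv2.imwrite("pics/w4.png",a)
cv2.imwrite("pics/w4c.png",cv2.resize(a[130:290,180:390],None,fx=3.7,fy=3.7,interpolation=cv2.INTER_CUBIC))
```

```text
[577.27720357  41.65916646 132.2727758 ] [-3.14112033e+00 -1.39173407e-03 -1.89053787e+00] [  4.21806142  -4.68623752 -10.67235054] [-0.67064601 -0.70487305 -0.05298501]
```

View pics/w4c.png

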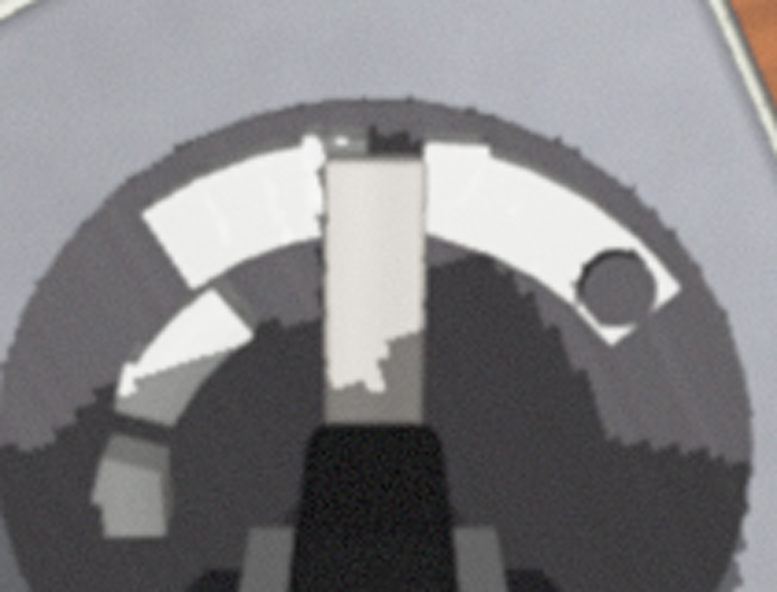

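The dark end of the slot, at x about 368–420, sits roughly 19 px right of the arm's centre line at 375. That is about 0.045 rad more, which agrees with the 1.33 estimate. I'll finish the turn, lower to just above the plates, then release so the spring does the rest.

>>> jog_arm([
  {"gripper": 1,"translation": [0,0,0],"dr": [0,0,-0.028]},
  {"gripper": 1,"translation": [0,0,0],"dr": [0,0,0]},
  {"gripper": 1,"translation": [0,0,-0.01],"dr": [0,0,0]},
  {"gripper": 1,"translation": [0,0,-0.01],"dr": [0,0,0]},
  {"gripper": 1,"translation": [0,0,0],"dr": [0,0,0]},
  {"gripper": 0.55,"translation": [0,0,0],"dr": [0,0,0]},
  {"gripper": 0.45,"translation": [0,0,0],"dr": [0,0,0]},
  {"gripper": 0.45,"translation": [0,0,0],"dr": [0,0,0]},
  {"gripper": 0.45,"translation": [0,0,0],"dr": [0,0,0]},
  {"gripper": 0.45,"translation": [0,0,0],"dr": [0,0,0]},
])

```text
clock: 7.63
eef_pos: [577.3, 42.7, 131.3]
tcp_rot: [-3.141, 0.0, -1.937]
contact_force: [-0.7, 0.8, 0.6]
opening: 0.277
```

Run:
```python
from h import *
s=r.sense();print(s["eef_pos"],s["tcp_rot"],s["contact_force"],s["wrist_torque"],s["opening"])
a=r.grab_frame("wrist");cv2.imwrite("pics/w5.png",a)
cv2.imwrite("pics/w5c.png",cv2.resize(a[110:320,150:400],None,fx=2.8,fy=2.8,interpolation=cv2.INTER_CUBIC))
```

```text
[577.25379013  42.71657736 131.27336512] [-3.14130803e+00  1.78143175e-04 -1.93669805e+00] [-0.68235034  0.82874289  0.56568572] [-0.03528803  0.00728438 -0.01535133] 0.27657086701708133
```

View pics/w5c.png

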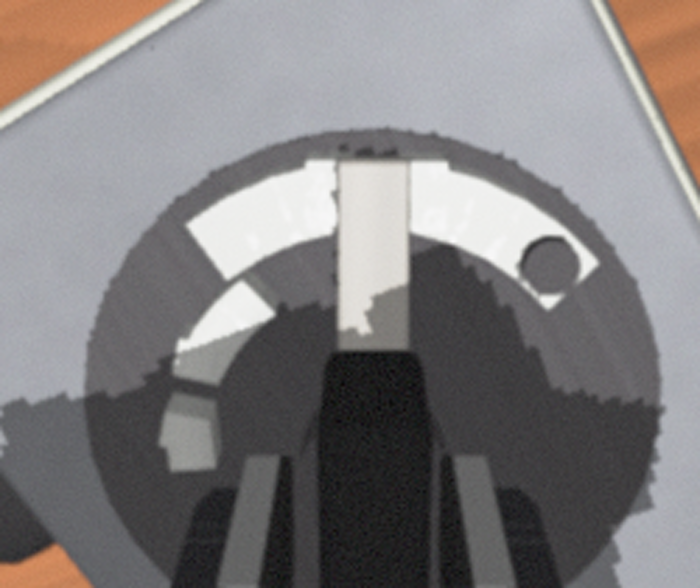

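The arm's end edge is at pixel row 167, columns 270.7–296. I'll compare that with predictions for the seated and unseated heights.

Run:
```python
from h import *
s=r.sense();th=s["tcp_rot"][2]+np.pi/2;c=np.array([577.2,42.65]);d=np.array([np.cos(th),np.sin(th)]);n=np.array([-d[1],d[0]])
for z in(90,92,97.5):
  P=[proj("wrist",[*(c+54*d+k*n),z]) for k in(6,-6)];Q=proj("wrist",[*(c+25*d),z+35]);print(z,np.round(P,1).tolist(),"knob far top edge",Q.round(1))
```

```text
90 [[269.8, 167.0], [296.9, 167.0]] knob far top edge [283.9 261.3]
92 [[269.7, 167.9], [297.1, 167.9]] knob far top edge [284.  263.6]
97.5 [[269.4, 170.5], [297.7, 170.5]] knob far top edge [284.1 270.6]
```

Row 167.1 matches fully seated (167.0), where resting on the plates would give 170.5. I'll open wider, retreat upwards and check with the side and top cameras.

>>> jog_arm([
  {"gripper": 0,"translation": [0,0,0],"dr": [0,0,0]},
  {"gripper": -0.2,"translation": [0,0,0],"dr": [0,0,0]},
  {"gripper": -0.2,"translation": [0,0,0],"dr": [0,0,0]},
  {"gripper": -0.2,"translation": [0,0,0.1],"dr": [0,0,0]},
  {"gripper": -0.2,"translation": [0,0,0.2],"dr": [0,0,0]},
  {"gripper": -0.2,"translation": [0,0,0.25],"dr": [0,0,0]},
  {"gripper": -0.2,"translation": [0,0,0.25],"dr": [0,0,0]},
  {"gripper": -0.2,"translation": [0,0,0.25],"dr": [0,0,0]},
  {"gripper": -0.2,"translation": [0,0,0.25],"dr": [0,0,0]},
  {"gripper": -0.2,"translation": [0,0,0.1],"dr": [0,0,0]},
  {"gripper": -0.2,"translation": [0,0,0],"dr": [0,0,0]},
  {"gripper": -0.2,"translation": [0,0,0],"dr": [0,0,0]},
])

```text
clock: 8.68
eef_pos: [577.1, 42.6, 271.0]
tcp_rot: [-3.141, 0.0, -1.937]
contact_force: [-0.3, -0.7, -1.6]
opening: 0.599
```

Run:
```python
from h import *
a=r.grab_frame("side");b=cv2.imread("pics/s0.png")
f=lambda i:cv2.resize(i[170:300,205:340],None,fx=2.9,fy=2.9,interpolation=cv2.INTER_CUBIC)
w=r.grab_frame("wrist")
o=np.hstack([f(b),f(a)]);o=np.vstack([o,cv2.resize(w[60:300,60:500],(o.shape[1],220))])
cv2.imwrite("pics/s6.png",o);print(o.shape)
e=r.sense();print(e["eef_pos"],e["contact_force"])
for z in(115,122.5):print([proj("side",[577.2,42.65,z+k]).round(1) for k in(12,-20)])
```

```text
(597, 784, 3)
[576.28471054  42.53262242 269.42212997] [ 0.1136893  -0.3020498  -0.01804457]
[array([270.7, 193.5]), array([271.2, 207.2])]
[array([270.5, 190.2]), array([271.1, 204.1])]
```

View pics/s6.png

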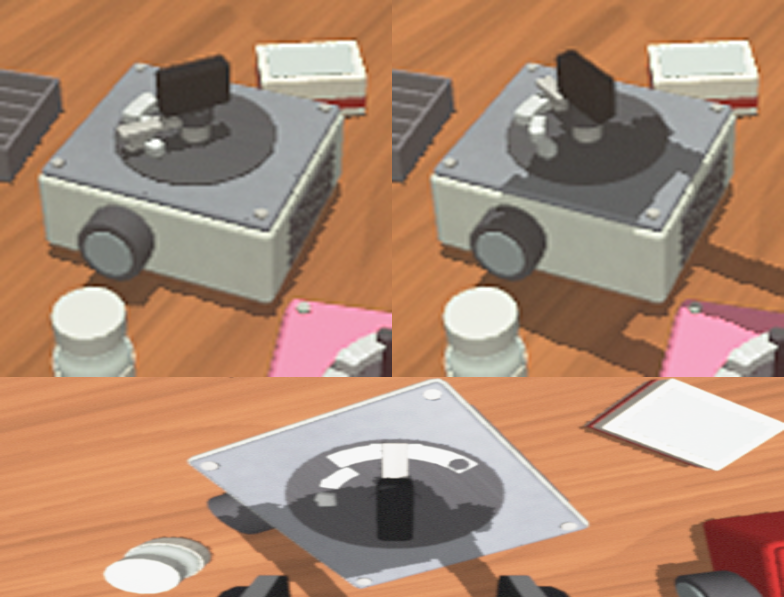

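Run:
```python
from h import *
a=r.grab_frame("side");b=cv2.imread("pics/s0.png")
for i in(b,a):
  m=(i[180:215,250:300].max(2)<48).astype(np.uint8)
  n,l,s,c=cv2.connectedComponentsWithStats(m);k=1+np.argmax(s[1:,4]);print(s[k],c[k]+[250,180])
```

```text
[33 13  1  8  8] [283.  196.5]
[12 10  1  6  6] [262.  192.5]
```

Run:
```python
from h import *
a=r.grab_frame("side");b=cv2.imread("pics/s0.png")
for i in(b,a):
 for t in(62,72):
  j=i[180:225,250:295].astype(int);m=((j.max(2)<t)).astype(np.uint8)
  n,l,s,c=cv2.connectedComponentsWithStats(m,connectivity=4);k=1+np.argmax(s[1:,4]);print(t,s[k],c[k]+[250,180])
```

```text
62 [  9  12  25  18 313] [271.08945687 201.18210863]
72 [  9  10  25  21 411] [271.03649635 199.83698297]
62 [ 12   8  20  25 314] [271.25796178 199.71656051]
72 [ 12   8  20  25 340] [271.45588235 199.92647059]
```

The knob's centroid row in the side view is 199.8 at the start and 199.9 now. Resting on the plates would shift it about 3 px, so the pin is seated.

```bash
python3 -c "
from rig import r
print(r.sign_off())"
```

```text
the job is handed in; nothing more can be done
None
```

The selector is in its next position, and I've handed the job in; no verdict was reported. I gripped the knob, lifted it about 10 mm (spring pull about 11 N) and turned it about 1.33 rad clockwise. I then lowered it slightly, opened the jaws so the spring dropped the pin, and backed the gripper 140 mm straight up.

**Pin seated:**
- In the wrist picture after release, the arm's end edge was at row 167.1. Seated predicts 167.0; resting on the plates would give 170.5.
- In the side view, the knob's centroid row was 199.9, against 199.8 at the start. An unseated pin would have shifted it about 3 px.

**Surroundings:** the jar, slide carton and rack look unmoved in the last side picture, compared by eye. The wrist force read about zero after I let go.

**Checks that disagreed or failed:**
- The first wrist picture was taken while the arm was still settling, so its position was about 4 mm off. I repeated it at rest.
- The notch angle came out as 1.33 rad from the wrist camera and about 1.36 rad from the top camera. I used 1.33.
- In the second wrist picture, the knob came out 59 mm long instead of 50, so I used the lid screws to find the axis.
- My first dark-pixel threshold for the side-view check found nothing usable. The 62 threshold gave a 1.5 px shift between pictures; the centroid rows above are from the 72 threshold.

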